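# Prove the rig's stop button and switch the breaker back on

## Task

Before the shaft rig runs, test its stop: with a fingertip press the winged mushroom stop button in until it latches and stays in, then push a wing round clockwise (seen from above) until the head springs back out. After that, push the breaker's toggle lever fully over to its far side, away from the robot. Pick nothing up, leave the loose parts on the bench where they are and do not press the flat start button.

Things in the scene. Friction and masses are not known exactly. Their poses are not given: they have to be found in the camera images.
- stop_box: grey painted steel control box, 90 x 90 x 60 mm high, fixed to the bench, that carries the winged mushroom stop button in the middle of its top. Origin: centre of its underside, on the bench; z up; +x is its far side and +y its left side as seen from the robot at yaw 0 (the box stands turned by up to 20 degrees). A black cable gland sticks out of its +x side.
- stop_top (a point): top centre of the black mushroom head; moves with the head. 98 mm above the bench while the button is out, about 88.5 mm when latched in. The head is a dome 48 mm across, 17 mm high (its underside is 81 mm above the bench while out), on a 22 mm stem; a 12 mm wide bar through the dome forms two wings.
- wing_left (a point): mid-height of the wing on the box's +y side, 36 mm from the button's axis; moves with the head. Each wing is 12 mm wide and 14 mm high (81 to 95 mm above the bench while out, about 71.5 to 85.5 mm when latched) and stands out of the dome to 42 mm from the axis. At twist 0 the two wings lie along the box's y axis.
- wing_right (a point): the same point on the opposite wing, on the box's -y side.
- stop_press (a joint): how far the mushroom head is pressed in, in m: 0 out, 0.012 the bottom stop. Spring return: 3 to 5 N on the way (a pawl clicks), 6 to 8 N to sit on the bottom stop. Pressed to the bottom (at least 0.0107) with no twist it latches and then stays in at about 0.0095 by itself.
- stop_twist (a joint): twist of the mushroom head in rad, clockwise seen from above: 0 at rest, 1.05 the end stop; a light spring (0.02 to 0.055 N m) turns it back to 0 when let go. When latched in, a twist of about 0.3 to 0.5 rad frees the latch and the head springs out by itself, if nothing lies on it; twisting to 0.65 or more is sure. 1 to 4 N sideways on a wing turns it.
- breaker_box: grey plastic breaker housing, 100 (x) x 75 (y) x 40 mm high, fixed to the bench, with a black block 70 x 50 x 25 mm on top that carries a toggle lever. Origin: centre of its underside, on the bench. The lever swings in the box's x-z plane about an axis along the box's y, 62 mm above the bench over the origin.
- breaker_tip (a point): centre of the 26 mm black ball at the end of the breaker lever, 60 mm from the lever's axis; about 115 mm above the bench at either end of the swing (122 mm in the middle).
- breaker (a joint): angle of the breaker lever in rad: 0 off (leaning 0.5 rad to the box's -x side, towards the robot), 1.0 on (leaning 0.5 rad to the box's +x side, away from the robot). It stays where it is left; about 1 N at the ball moves it.
- start_box: grey control box, 90 x 90 x 60 mm high, fixed, with one small flat round push button (28 mm across, top 78 mm above the bench) and no mushroom: the start button, to be left alone. Origin: centre of its underside.
- start (a joint): how far the start button is pressed, in m (0 out, 0.006 in).
- hub: loose bystander: steel flanged coupling hub, 36 mm diameter, 36 mm tall. Origin: centre of its underside at the start.
- bearing: loose bystander: steel bearing ring, 36 mm diameter, 12 mm tall. Origin: centre of its underside at the start.
- wrench: loose bystander: open-ended wrench lying flat. Origin: centre of its underside at the start.
- screwdriver: loose bystander: screwdriver with black handle lying flat. Origin: centre of its underside at the start.
- pinion: loose bystander: dark steel pinion shaft standing upright, 48 mm diameter foot, 110 mm tall. Origin: centre of its underside at the start.
- oiler: loose bystander: white plastic oil bottle with black cap, 48 mm diameter, 120 mm tall. Origin: centre of its underside at the start.
- tray: loose bystander: grey open plastic tray, 120 x 160 x 35 mm. Origin: centre of its underside at the start.
Things that resemble listed ones, but are neither listed nor needed, are in the scene too. What is shaped like the stop_box but blue or turquoise is not meant.

How it is judged (in metres and radians):
On the way, in this order (a step that is already met when the one before it is completed fails the run):
1. the stop button is pressed in, without being twisted (value of joint stop_press above 0.0085 m and value of joint stop_twist below 0.15 rad), for 0.1 s.
2. the head is twisted clockwise while it is still in (value of joint stop_twist above 0.2 rad and value of joint stop_press above 0.006 m).
3. the latch lets go and the head springs back out (value of joint stop_press below 0.0015 m), for 0.1 s.
4. the breaker lever is pushed over to on (value of joint breaker above 0.85 rad), for 0.1 s.
At the end, for the whole second after the job is handed in: The stop button is out again (within 1.5 mm) and turned back to rest (within 0.1 rad), the breaker lever is over to on (more than 0.85 of its 1.0 rad), the start button is out, and every loose part is within 20 mm of where it began (value of joint stop_press below 0.0015 m and value of joint stop_twist below 0.1 rad and value of joint breaker above 0.85 rad and value of joint start below 0.002 m and distance of each of hub, bearing, wrench, screwdriver, pinion, oiler, tray from where it was at the start of the episode below 0.02 m); the robot touches nothing.
It fails at once if the start button is pressed (value of joint start above 0.003 m).
It fails at once if a loose part is lifted, carried or pushed away (moved more than 20 mm) (not (distance of each of hub, bearing, wrench, screwdriver, pinion, oiler, tray from where it was at the start of the episode below 0.02 m)).
It also fails if it takes over 58 s, if anything falls off the work surface, if the arm or the gripper's body presses on something with over 40 N, if the wrist force passes 120 N, or if a joint passes its speed limit or range.

## Robot

A 7-joint arm with a two-finger parallel gripper is mounted at the origin on the work surface. World frame = base frame: x ahead of the robot, y to its left, z up, the work surface at z = 0. Lengths are in mm, angles in rad, forces in N, time in s.
With the tool pointing down it reaches from about 400 to 875 mm from the base axis. Payload 4.4 kg.
Tool frame: the origin (TCP) lies at the very end of the fingers, on their centre line; the grasp point (between the pads) lies 19 mm behind it; z points along the fingers, x is the direction in which the jaws open and shut, and the axes are right-handed (so a half turn about z gives the same grasp; the last joint's range is limited). The gripper opens to 85 mm and grips with 20 to 120 N. Pads are 22 mm wide; open, the fingers measure 114 mm over their backs; the gripper's body (76 mm by 85 mm) begins 54 mm behind the grasp point. The pads swing forward as they close: fully open they stand 13 mm farther back than shut.
Start: joints at [1.179, 0.628, 0.038, 1.517, -0.027, 0.996, -0.02], TCP at [208.071, -615.812, 231.313] pointing down, gripper open.
Joint ranges: [-3.06, 3.06], [-0.37, 2.12], [-1.25, 1.32], [0.18, 2.47], [-1.1, 4.24], [0.23, 1.98], [-2.94, 2.94]. Speed limits (rad/s): [2.57, 2.57, 3.14, 3.14, 3.14, 3.14, 3.14].

## Interface

Orientations are given as [roll, pitch, yaw] about the fixed x, y, z axes, in that order (R = Rz(yaw) Ry(pitch) Rx(roll)).
In Python, from cell import ctrl gives the robot as it stands.
- The arm moves only by the shell command python3 -m creep 'ROWS'. ROWS is text: rows parted by semicolons, each of 7 numbers parted by spaces: the shift along the tool's x, y, z in units of 40 mm (1.0 is 40 mm), then the turn, a rotation vector about the tool's x, y, z in degrees, then the closure, from 0 (fully open) to 1 (shut). In form: x y z rx ry rz grip; .... A call has 1 to 10 rows; each row is the pose to reach, as a shift and turn from the pose commanded when the call began, along the tool's axes at that moment; what a row does not reach only later rows make up. A row lasts 1/12 s, in which the tool goes at most 41.7 mm and 7.16 degrees, less where a joint would pass 70% of its speed; a pose out of reach is approached as far as the arm can. A call with a gripper value outside its range is refused whole. The fingers move at their own pace and stop on an object; the grip force is fixed at half the most. Time passes only in rows, so rows that repeat a pose let the fingers close. It gives the time, the measured TCP pose, the force and the opening at its end, in the units of the state.
- ctrl.read_state(): the state, without advancing time (a new reading comes with each control period).
- ctrl.get_image(name): name is "scene" or "top" or "wrist"; returns a dict with "img" (480x640x3 uint8, red, green, blue), "vfov" (degrees; the focal length in pixels is half the picture's height over the tangent of half this angle, whatever the lens; pixels are square), "cx", "cy" (the principal point, pixels), "T" (4x4, takes a point from camera to world coordinates); the wrist camera has in their place "tool_from_camera" (4x4, takes a point from camera to tool coordinates, whose origin is the TCP and whose axes are the tool frame's). Camera axes: x right, y up, looking along -z (the intrinsics and any distortion apply to the point x, -y, -z); pixel columns grow to the right and rows downward; lengths in mm; the calibration is good to about 2 mm. A picture is of the moment at which its call begins: read the wrist's pose just before it. There is no depth.
- ctrl.finish_job(): hands the job in, once; it reports no verdict.
Trained networks look in the newest picture that a camera, given by its name, has taken for a name from the list of things; names that differ only in an ending like _2 or _b are one class to them, and where a whole thing is asked for, a point or a joint stands for the part that bears it (a point fixed in the world has none). Each returns a list of dicts, best first, with "score" (0 to 1); they miss things now and then, are a little off and sometimes report something else, mostly with a low value. They report only what shows in the picture. A call takes as long as a camera call. They do not tell look-alikes from the thing itself.
- ctrl.boxes_of(camera, thing): "rect" ([left, top, right, bottom] in pixels, round what is visible of it).
- ctrl.cut_out(camera, thing): "pixels" (480x640 bool, what is visible of it) and "rect" ([left, top, right, bottom] in pixels, round what is visible of it).
The state is a dict: "clock": time; "qpos": joint angles; "qd": joint speeds; "tau": joint torques, N m; "eef_pos": TCP position; "tool_rot": TCP orientation; "force": force on the tool from outside, world axes, zero at the start; "torque": the same for the moment, N m; "width": finger opening in mm.
Only numpy, scipy, OpenCV 4.12 (cv2) and the standard library are available. Lean on these libraries where they do the work, as an engineer would, in place of code of your own. Each camera call takes 0.05 s, during which the arm holds its last target.

## Working session

There is one attempt and no reset: what is moved stays moved. The work goes in short steps, Python scripts to look and compute and a shell command to move; the robot and the scene stay as the last step left them, time stands still between calls to the robot, and variables do not carry over. Pictures are saved under pics/ and viewed, and the job is handed in when it is done.

```bash
ls; mkdir -p pics
python3 - <<'E'
from cell import ctrl
import cv2
s=ctrl.read_state()
print({k:s[k] for k in('clock','eef_pos','tool_rot','force','width')})
for n in('scene','top','wrist'):
    d=ctrl.get_image(n)
    cv2.imwrite(f'pics/{n}0.png',d['img'][:,:,::-1])
    print(n,{k:d[k] for k in d if k!='img'})
    for t in('stop_box','stop_top','breaker_box','breaker_tip','start_box'):
        print(t,[(round(b['score'],2),[round(v) for v in b['rect']]) for b in ctrl.boxes_of(n,t)])
E
```

```text
pics
{'clock': 0.0, 'eef_pos': array([ 207.8777338 , -615.18995515,  230.37259365]), 'tool_rot': array([-3.14158717e+00,  1.91728459e-03, -1.24500341e+00]), 'force': array([0.21437243, 0.15997326, 0.53192484]), 'width': 85.16541297913838}
scene {'vfov': 46.35697004157766, 'cx': 327.95658441047203, 'cy': 247.0136464578837, 'T': array([[ 5.46951621e-01, -5.52106794e-01,  6.29302798e-01,
         1.31501881e+03],
       [ 8.37150731e-01,  3.64973412e-01, -4.07397917e-01,
        -5.69530664e+02],
       [-4.75163180e-03,  7.49648249e-01,  6.61819405e-01,
         1.00260038e+03],
       [ 0.00000000e+00,  0.00000000e+00,  0.00000000e+00,
         1.00000000e+00]])}
stop_box [(0.82, [446, 241, 494, 290]), (0.73, [387, 223, 434, 269]), (0.66, [373, 165, 414, 210]), (0.56, [314, 205, 359, 255])]
stop_top [(0.78, [466, 239, 485, 261]), (0.71, [384, 169, 404, 179]), (0.69, [330, 209, 352, 228]), (0.62, [399, 224, 421, 241]), (0.5, [399, 226, 422, 241])]
breaker_box [(0.96, [338, 251, 385, 313])]
breaker_tip [(0.7, [242, 259, 263, 306]), (0.47, [378, 264, 393, 284]), (0.46, [354, 250, 367, 27
[... 707 characters left out ...]
0.71, [181, 313, 211, 330]), (0.67, [283, 286, 309, 300])]
breaker_box [(0.82, [305, 198, 337, 236])]
breaker_tip [(0.61, [315, 213, 322, 222])]
start_box [(0.63, [389, 211, 426, 249])]
wrist {'vfov': 59.99100565328741, 'cx': 325.02623015070213, 'cy': 239.30644837855337, 'tool_from_camera': array([[ 9.99999648e-01,  7.19689887e-04,  4.32081093e-04,
        -2.77726730e-01],
       [ 8.08540757e-04, -9.64154824e-01, -2.65339070e-01,
        -6.68834939e+01],
       [ 2.25631225e-04,  2.65339326e-01, -9.64155066e-01,
        -1.42795837e+02],
       [ 0.00000000e+00,  0.00000000e+00,  0.00000000e+00,
         1.00000000e+00]])}
stop_box []
stop_top []
breaker_box []
breaker_tip []
start_box []
```

Run:
```python
import cv2
a=cv2.imread('pics/top0.png')[140:370,90:480]; cv2.imwrite('pics/top0c.png',cv2.resize(a,None,fx=2,fy=2,interpolation=cv2.INTER_CUBIC))
a=cv2.imread('pics/scene0.png')[150:370,200:520]; cv2.imwrite('pics/scene0c.png',cv2.resize(a,None,fx=2.5,fy=2.5,interpolation=cv2.INTER_CUBIC))
```

```text
(no output)
```

View pics/top0.png

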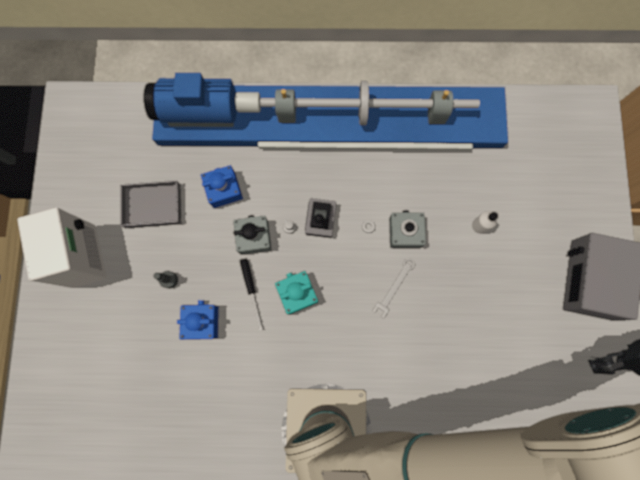

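View pics/top0c.png

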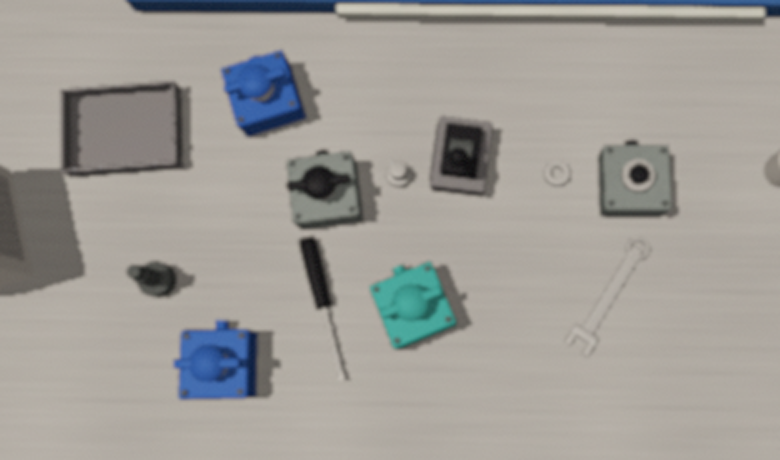

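View pics/scene0c.png

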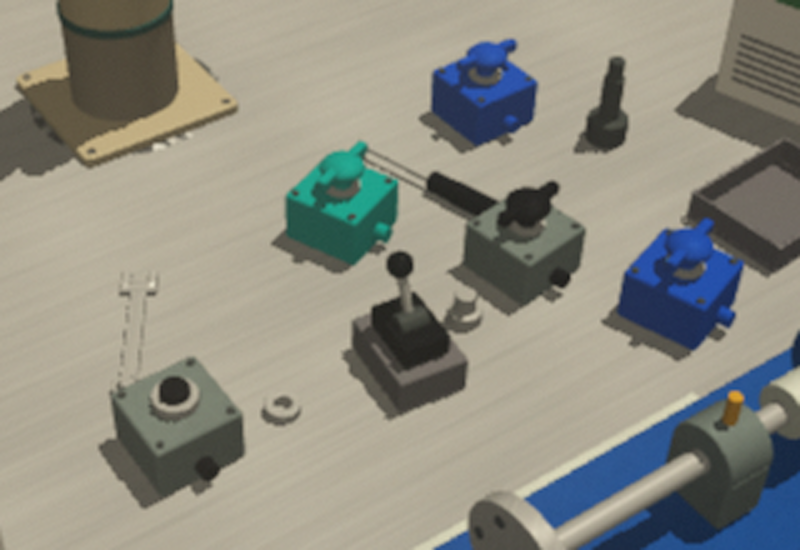

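View pics/wrist0.png

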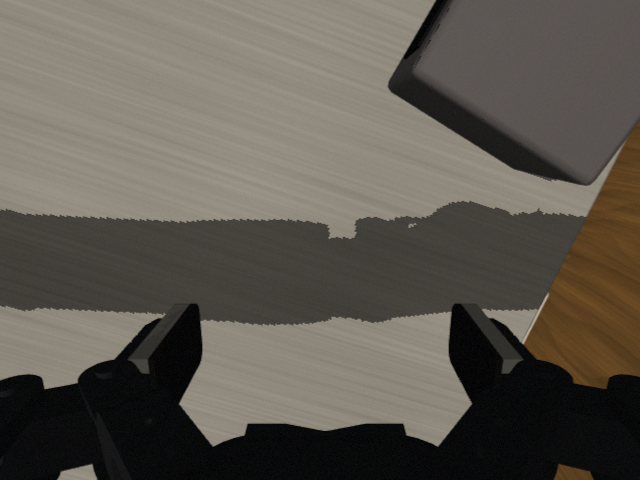

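The stop box is the grey one with the black mushroom, at top px (251,234) and scene px (412,235). The breaker is at top px (320,217) with its lever leaning toward the robot. The start box is at top px (408,228). The blue and turquoise boxes are look-alikes. Next I measure positions.

```bash
cat > h.py <<'E'
from cell import ctrl
import numpy as np, cv2
from scipy.spatial.transform import Rotation as R
from scipy.optimize import least_squares
def cam(n):
    s=ctrl.read_state(); d=ctrl.get_image(n); 
    if 'T' in d: T=np.array(d['T'])
    else:
        W=np.eye(4); W[:3,:3]=R.from_euler('xyz',s['tool_rot']).as_matrix(); W[:3,3]=s['eef_pos']
        T=W@np.array(d['tool_from_camera'])
    d['Tw']=T; d['f']=240/np.tan(np.radians(d['vfov'])/2); return d
def proj(d,P):
    P=np.atleast_2d(P); c=(P-d['Tw'][:3,3])@d['Tw'][:3,:3]
    return np.c_[d['cx']+d['f']*c[:,0]/-c[:,2], d['cy']-d['f']*c[:,1]/-c[:,2]]
def ray(d,u,v):
    r=d['Tw'][:3,:3]@np.array([(u-d['cx'])/d['f'],-(v-d['cy'])/d['f'],-1]); return d['Tw'][:3,3],r
def atz(d,u,v,z):
    o,r=ray(d,u,v); return o+r*(z-o[2])/r[2]
def boxm(p,z0,z1,hx,hy):
    x,y,a=p; c,s=np.cos(a),np.sin(a)
    return np.array([[x+c*i*hx-s*j*hy,y+s*i*hx+c*j*hy,z] for z in(z0,z1) for i in(-1,1) for j in(-1,1)])
E
python3 - <<'E'
from h import *
dt,ds=cam('top'),cam('scene')
print('black stop head top', atz(dt,249,231,90), 'scene',atz(ds,411.5,232,90))
for c in [(288,155),(353,150),(362,218),(297,227)]: print('stopbox corner',atz(dt,90+c[0]/2,140+c[1]/2,60).round())
for c in [(442,117),(493,122),(487,194),(431,188)]: print('brk corner',atz(dt,90+c[0]/2,140+c[1]/2,40).round())
print('ball top',atz(dt,90+459/2,140+158/2,115),'scene',atz(ds,200+400/2.5,150+264/2.5,115))
for c in [(600,147),(671,144),(672,213),(604,213)]: print('start corner',atz(dt,90+c[0]/2,140+c[1]/2,60).round())
print('hub',atz(dt,290,227,30))
E
```

```text
black stop head top [507.70629691 208.55174362  90.        ] scene [515.88275157 200.29997561  90.        ]
stopbox corner [551. 256.  60.]
stopbox corner [559. 168.  60.]
stopbox corner [466. 153.  60.]
stopbox corner [453. 239.  60.]
brk corner [611.  50.  40.]
brk corner [605. -21.  40.]
brk corner [504. -13.  40.]
brk corner [511.  63.  40.]
ball top [535.77931311  23.9232008  115.        ] scene [538.10243274  23.01144655 115.        ]
start corner [ 566. -164.   60.]
start corner [ 571. -260.   60.]
start corner [ 477. -259.   60.]
start corner [ 476. -169.   60.]
hub [532.63136054 106.37194301  30.        ]
```

```bash
python3 -m creep '-0.6 -0.9 0 0 0 0 1; -1.3 -1.87 0 0 0 0 1; -1.95 -2.8 0 0 0 0 1; -2.6 -3.74 0 0 0 0 1; -3.25 -4.7 0 0 0 0 1; -3.9 -5.6 0 0 0 0 1; -4.6 -6.6 0 0 0 0 1; -5.2 -7.5 0 0 0 0 1; -5.9 -8.5 0 0 0 0 1; -6.5 -9.35 0 0 0 0 1'
```

```text
clock: 1.83
eef_pos: [457.2, -279.4, 231.6]
tool_rot: [-3.141, -0.001, -1.245]
force: [-0.2, -0.8, 0.2]
width: 0.3
```

```bash
python3 -m creep '-1 -0.4 0 0 0 0 1; -2 -0.8 0 0 0 0 1; -3 -1.2 0 0 0 2 1; -4 -1.6 0 0 0 4 1; -5 -2 0 0 0 6 1; -6 -2.4 0 0 0 8 1; -7 -2.8 0 0 0 10 1; -8 -3.2 0 0 0 11 1; -9 -3.6 0 0 0 11 1; -9.8 -3.9 0 0 0 11 1' && python3 -m creep '-0.6 -0.2 0 0 0 0 1; -0.6 -0.2 0 0 0 0 1; -0.6 -0.2 0 0 0 0 1; -0.6 -0.2 0 0 0 0 1; -0.6 -0.2 0 0 0 0 1; -0.6 -0.2 0 0 0 0 1'
python3 - <<'E'
from h import *
d=cam('wrist'); cv2.imwrite('pics/w1.png',d['img'][:,:,::-1])
for t in('stop_box','stop_top','breaker_box','breaker_tip','wing_left'):
    print(t,[(round(b['score'],2),[round(v) for v in b['rect']]) for b in ctrl.boxes_of('wrist',t)])
E
```

```text
clock: 2.67
eef_pos: [478.3, 137.1, 231.7]
tool_rot: [-3.141, -0.0, -1.437]
force: [0.8, -0.8, -0.4]
width: -0.1
clock: 3.17
eef_pos: [483.1, 158.2, 231.4]
tool_rot: [3.141, -0.001, -1.44]
force: [0.7, 0.1, 0.0]
width: 0.3
stop_box [(0.73, [22, 334, 167, 438]), (0.66, [93, 0, 247, 49]), (0.59, [194, 96, 330, 233]), (0.56, [360, 289, 442, 360])]
stop_top [(0.64, [22, 432, 39, 439]), (0.57, [196, 142, 321, 215])]
breaker_box []
breaker_tip [(0.71, [523, 140, 575, 197]), (0.63, [197, 143, 319, 214])]
wing_left [(0.94, [198, 144, 322, 212]), (0.6, [21, 432, 37, 435])]
```

View pics/w1.png

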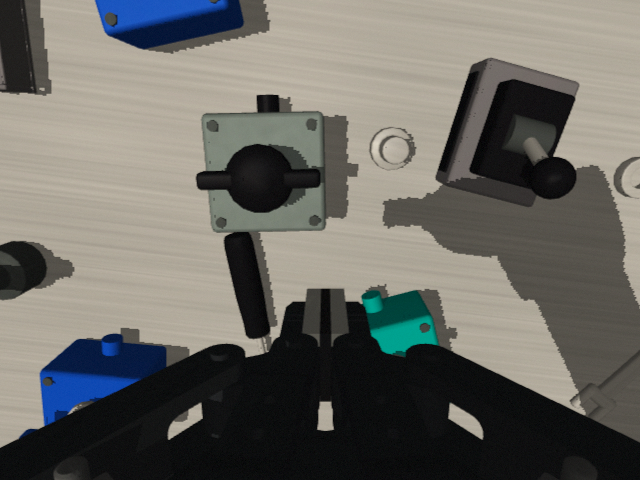

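The stop box is nearly square in the wrist view. The dome centre is near px (260,178), with wing ends at (197,180) and (320,178). The breaker ball is at (552,178). I fit poses from these next.

Run:
```python
from h import *
d=cam('wrist');s=ctrl.read_state();print(s['eef_pos'],s['tool_rot'])
C=[(203,114),(323,112),(326,229),(209,231)]
pts=np.array([atz(d,*c,60)[:2] for c in C]);print(pts.round(1),'centre',pts.mean(0))
M=np.array([[45,45],[45,-45],[-45,-45],[-45,45]])
f=least_squares(lambda p:(np.c_[p[0]+np.cos(p[2])*M[:,0]-np.sin(p[2])*M[:,1],p[1]+np.sin(p[2])*M[:,0]+np.cos(p[2])*M[:,1]]-pts).ravel(),[509,203,.1]);print('stop',f.x,'res',f.fun.round(1))
l,r=atz(d,197,180,88),atz(d,321,178,88);print('wings',l,r,(l+r)/2,np.arctan2(-(r-l)[0]*-1,-(r-l)[1]))
m=ctrl.cut_out('wrist','wing_left')[0]['pixels'];v,u=np.nonzero(m);print('mask',u.min(),u.max(),v.min(),v.max(), atz(d,(u.min()+u.max())/2,179,88))
print('dome sil centre',atz(d,260,178,89))
print('ball',atz(d,552,178,115))
B=[(487,58),(579,81),(533,206),(438,181)]
pb=np.array([atz(d,*c,40)[:2] for c in B]);print(pb.round(1),pb.mean(0))
```

```text
[483.06656956 159.60193074 231.36783157] [-3.14148755e+00  1.62940197e-05 -1.43745314e+00]
[[545.2 257.2]
 [558.  171.3]
 [471.9 157.6]
 [458.3 247.8]] centre [508.35040859 208.46653071]
stop [5.08350409e+02 2.08466531e+02 1.41096494e-01] res [ 1.4  2.1  1.2 -1.  -1.8 -0.  -0.8 -1.1]
wings [501.49931634 251.01171522  88.        ] [514.09927406 166.74613078  88.        ] [507.7992952 208.878923   88.       ] 0.14842706472881614
mask 198 322 145 212 [507.8941817  208.16972498  88.        ]
dome sil centre [508.71848168 208.0932275   89.        ]
ball [536.35707338  24.66645924 115.        ]
[[612.8  55.5]
 [606.2 -17.1]
 [508.4  -7.9]
 [518.2  73. ]] [561.40994418  25.89756563]
```

```bash
python3 -m creep '-0.6 -0.4 0 0 0 0 1; -1.13 -0.79 0 0 0 0 1; -1.13 -0.79 0.8 0 0 0 1; -1.13 -0.79 1.6 0 0 0 1; -1.13 -0.79 2.4 0 0 0 1; -1.13 -0.79 3 0 0 0 1; -1.13 -0.79 3 0 0 0 1; -1.13 -0.79 3 0 0 0 1; -1.13 -0.79 3 0 0 0 1'
python3 - <<'E'
from h import *
d=cam('wrist'); cv2.imwrite('pics/w2.png',d['img'][:,:,::-1])
d=cam('scene'); cv2.imwrite('pics/s2.png',cv2.resize(d['img'][150:330,300:540,::-1],None,fx=3,fy=3,interpolation=2))
E
```

```text
clock: 4.32
eef_pos: [509.3, 209.3, 112.5]
tool_rot: [-3.14, 0.001, -1.437]
force: [0.5, -0.4, 0.4]
width: 0.2
```

View pics/w2.png

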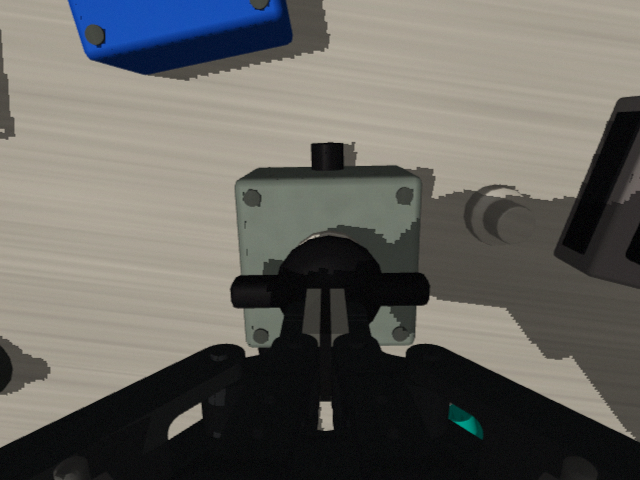

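View pics/s2.png

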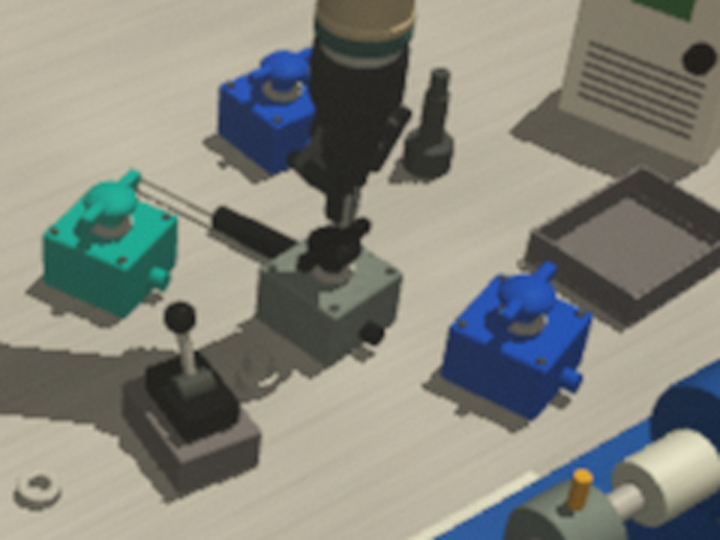

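The fingertip at px (325,310) sits centred over the black dome at (330,285), so I press down.

```bash
python3 -m creep '0 0 0.2 0 0 0 1; 0 0 0.36 0 0 0 1; 0 0 0.45 0 0 0 1; 0 0 0.52 0 0 0 1; 0 0 0.58 0 0 0 1; 0 0 0.62 0 0 0 1; 0 0 0.62 0 0 0 1'
```

```text
clock: 5.0
eef_pos: [509.2, 209.3, 86.7]
tool_rot: [-3.14, 0.001, -1.437]
force: [1.5, 0.5, 5.0]
width: 0.0
```

```bash
python3 -m creep '0 0 0.03 0 0 0 1; 0 0 0.05 0 0 0 1; 0 0 0.05 0 0 0 1; 0 0 0.05 0 0 0 1'
```

```text
clock: 5.33
eef_pos: [509.3, 209.3, 85.8]
tool_rot: [-3.139, 0.001, -1.437]
force: [-0.4, 0.8, 11.3]
width: -0.3
```

The force of 11 N means it is on the bottom stop. I lift off and look.

```bash
python3 -m creep '0 0 0.02 0 0 0 1; 0 0 -0.3 0 0 0 1; 0 0 -0.7 0 0 0 1; 0 0 -0.7 0 0 0 1; 0 0 -0.7 0 0 0 1'
python3 - <<'E'
from h import *
d=cam('wrist'); cv2.imwrite('pics/w3.png',d['img'][:,:,::-1])
d=cam('scene'); cv2.imwrite('pics/s3.png',cv2.resize(d['img'][150:330,300:540,::-1],None,fx=3,fy=3,interpolation=2))
E
```

```text
clock: 5.75
eef_pos: [508.2, 208.8, 112.7]
tool_rot: [-3.141, 0.0, -1.437]
force: [-0.2, -0.8, -0.5]
width: 0.0
```

View pics/w3.png

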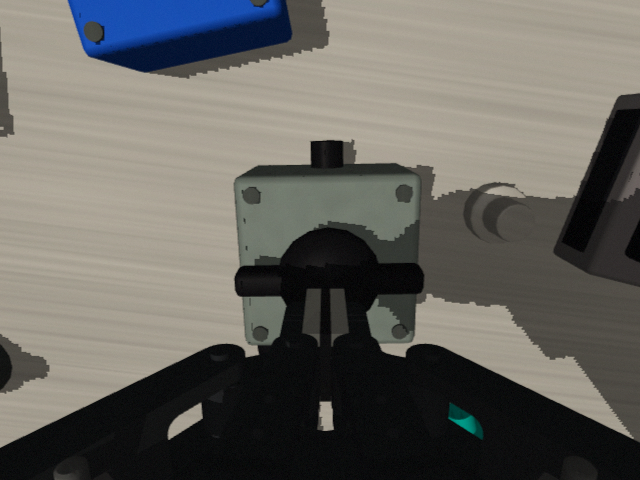

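View pics/s3.png

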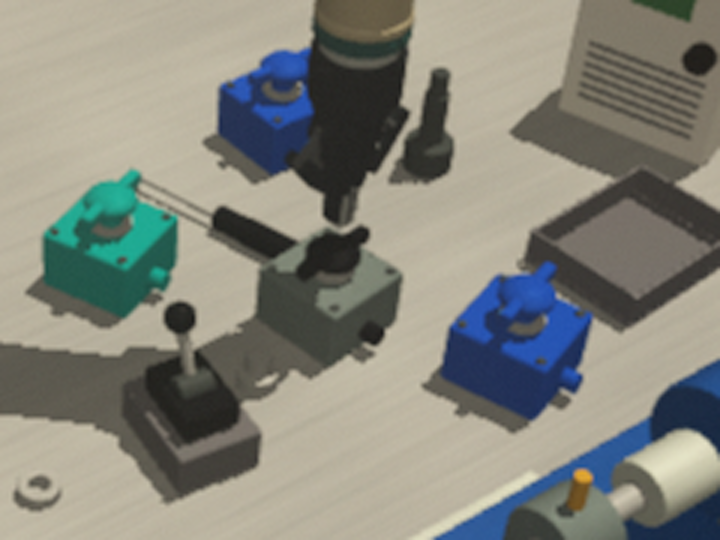

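The head is latched: the wings moved from row 292 to 280 and shrank, with no twist. Now I go to the near side of the left wing.

```bash
python3 -m creep '-0.5 0.4 0 0 0 0 1; -0.98 0.75 0 0 0 0 1; -0.98 0.75 0 0 0 0 1; -0.98 0.75 0.5 0 0 0 1; -0.98 0.75 1 0 0 0 1; -0.98 0.75 1 0 0 0 1; -0.98 0.75 1 0 0 0 1'
python3 - <<'E'
from h import *
d=cam('wrist'); cv2.imwrite('pics/w4.png',d['img'][:,:,::-1])
E
```

```text
clock: 6.43
eef_pos: [472.2, 242.9, 71.3]
tool_rot: [3.138, -0.002, -1.437]
force: [0.5, -0.5, 0.6]
width: 0.2
```

View pics/w4.png

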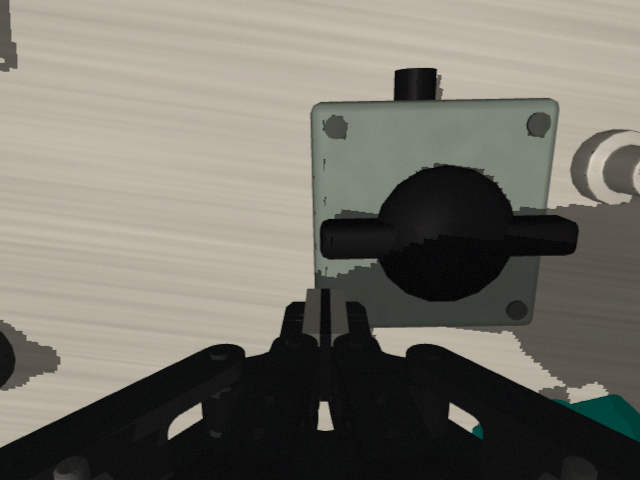

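```bash
python3 -m creep '0.08 0 0 0 0 0 1; 0.08 -0.15 0 0 0 0 1; 0.08 -0.3 0 0 0 0 1; 0.08 -0.4 0 0 0 0 1; 0.08 -0.5 0 0 0 0 1; 0.08 -0.6 0 0 0 0 1; 0.08 -0.7 0 0 0 0 1; 0.08 -0.75 0 0 0 0 1; 0.08 -0.75 0 0 0 0 1'
python3 - <<'E'
from h import *
d=cam('wrist'); cv2.imwrite('pics/w5.png',d['img'][:,:,::-1])
E
```

```text
clock: 7.23
eef_pos: [503.9, 244.5, 72.4]
tool_rot: [-3.141, -0.0, -1.437]
force: [-1.7, 0.6, 1.9]
width: 0.2
```

View pics/w5.png

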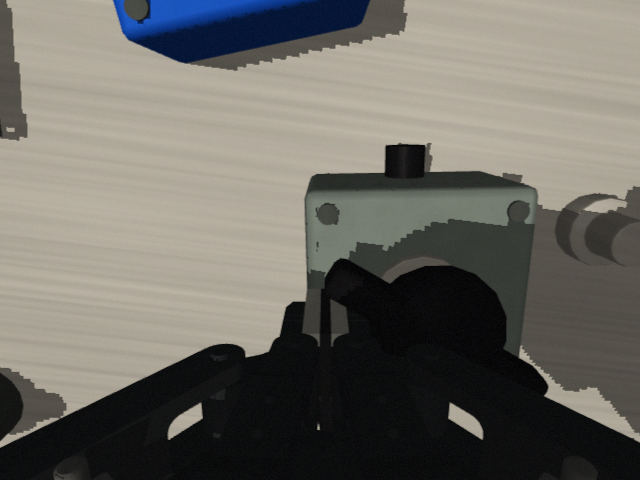

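The left wing is turned about 30° (tip at px (343,270)) and the head looks raised, with the stem showing. I push further to be sure.

```bash
python3 -m creep '0 -0.08 0 0 0 0 1; 0 -0.16 0 0 0 0 1; 0 -0.2 0 0 0 0 1; 0 -0.2 0 0 0 0 1; 0 -0.2 0 0 0 0 1'
python3 - <<'E'
from h import *
d=cam('wrist'); cv2.imwrite('pics/w6.png',d['img'][:,:,::-1])
E
```

```text
clock: 7.7
eef_pos: [511.6, 245.8, 72.5]
tool_rot: [-3.141, 0.0, -1.437]
force: [-1.8, 1.2, -0.7]
width: -0.2
```

View pics/w6.png

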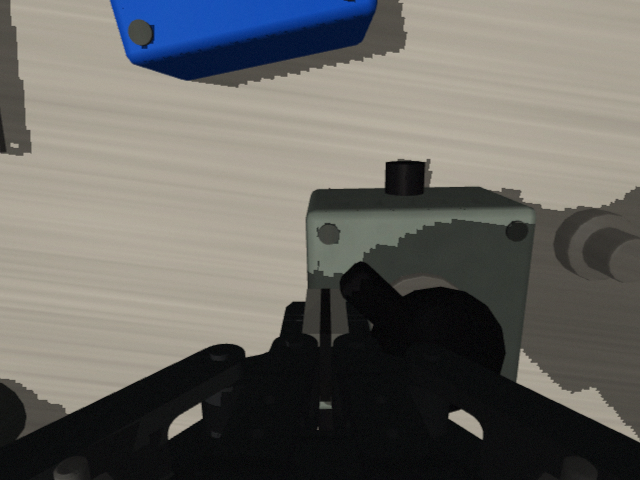

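The wing is at about 45° (~0.75 rad), which is past the sure release. I retreat, raise and look.

```bash
python3 -m creep '0 0.15 0 0 0 0 1; 0 0.35 0 0 0 0 1; 0 0.6 0 0 0 0 1; 0 0.9 0 0 0 0 1; 0 1.2 0 0 0 0 1; 0 1.2 0 0 0 0 1; 0 1.2 -0.8 0 0 0 1; 0 1.2 -1.6 0 0 0 1; 0 1.2 -1.6 0 0 0 1; 0 1.2 -1.6 0 0 0 1'
python3 - <<'E'
from h import *
d=cam('wrist'); cv2.imwrite('pics/w7.png',d['img'][:,:,::-1])
l=[atz(d,u,v,88).round(1) for u,v in []]
d=cam('scene'); cv2.imwrite('pics/s7.png',cv2.resize(d['img'][150:330,300:540,::-1],None,fx=3,fy=3,interpolation=2))
E
```

```text
clock: 8.58
eef_pos: [465.7, 239.8, 138.4]
tool_rot: [-3.137, 0.002, -1.437]
force: [-0.5, 0.4, 0.0]
width: -0.1
```

View pics/w7.png

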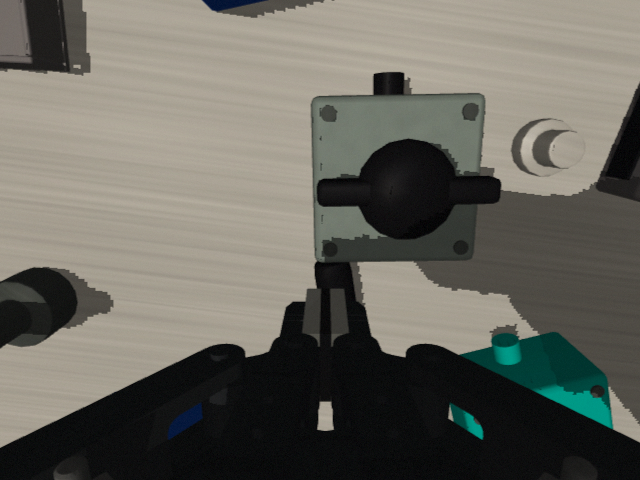

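View pics/s7.png

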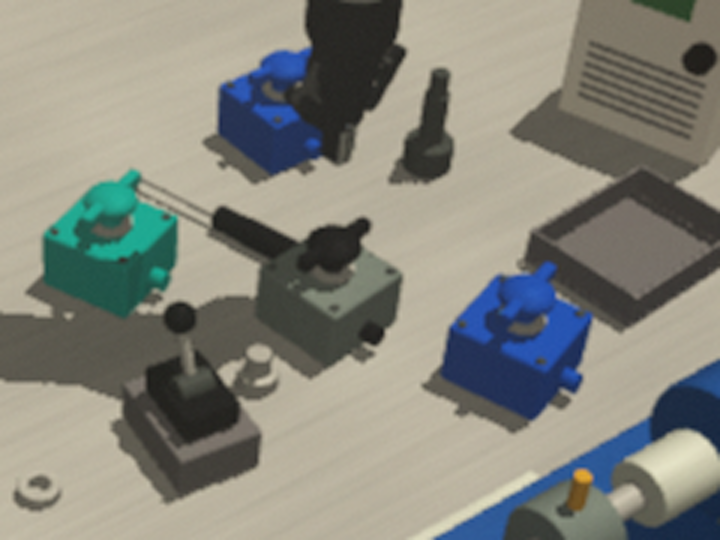

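Run:
```python
from h import *
d=cam('wrist');y=.145
for z in (88,78.5):
    print(z,[proj(d,[508.3-np.sin(y)*k*42,208.4+np.cos(y)*k*42,z]).round(0) for k in(1,-1)])
s=ctrl.read_state();print(s['eef_pos'],s['tool_rot'])
```

```text
88 [array([[313., 186.]]), array([[496., 184.]])]
78.5 [array([[314., 184.]]), array([[488., 181.]])]
[463.44664008 238.76686145 135.7960661 ] [ 3.14047840e+00 -6.81490304e-04 -1.43708932e+00]
```

The wing span of 183 px matches the head out, with the twist back at 0. Now I go to the breaker, on the robot side of the ball.

```bash
python3 -m creep '0.9 0 -0.2 0 0 2 1; 1.8 0 -0.2 0 0 5 1; 2.7 -0.1 -0.2 0 0 8 1; 3.6 -0.1 -0.2 0 0 11 1; 4.5 -0.15 -0.2 0 0 14 1; 5.3 -0.15 -0.2 0 0 14 1; 5.3 -0.15 0.2 0 0 14 1; 5.3 -0.15 0.2 0 0 14 1; 5.3 -0.15 0.2 0 0 14 1'
python3 - <<'E'
from h import *
d=cam('wrist'); cv2.imwrite('pics/w8.png',d['img'][:,:,::-1])
print(ctrl.read_state()['eef_pos'])
for t in('breaker_tip',):
    print(t,[(round(b['score'],2),[round(v) for v in b['rect']]) for b in ctrl.boxes_of('wrist',t)])
E
```

```text
clock: 9.48
eef_pos: [496.8, 30.1, 127.2]
tool_rot: [3.138, -0.0, -1.681]
force: [0.1, 0.6, -0.0]
width: -0.5
[497.27090042  30.95385085 127.78878892]
breaker_tip [(0.64, [253, 27, 404, 236]), (0.63, [295, 130, 366, 237])]
```

View pics/w8.png

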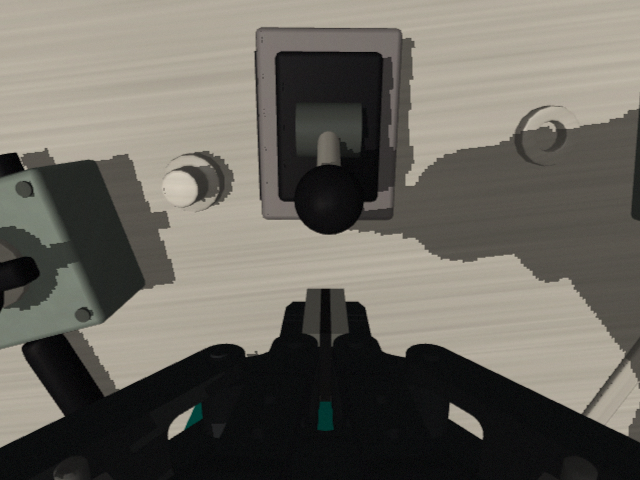

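The fingertip (col 325) lines up with the ball at (329,200). I lower and push away from the robot.

```bash
python3 -m creep '0 0 0.3 0 0 0 1; 0.05 0 0.48 0 0 0 1; 0.05 -0.2 0.48 0 0 0 1; 0.05 -0.4 0.48 0 0 0 1; 0.05 -0.65 0.48 0 0 0 1; 0.05 -0.9 0.48 0 0 0 1; 0.05 -1.15 0.48 0 0 0 1; 0.05 -1.4 0.48 0 0 0 1; 0.05 -1.6 0.48 0 0 0 1; 0.05 -1.6 0.48 0 0 0 1'
python3 -m creep '0 -0.06 0 0 0 0 1; 0 -0.12 0 0 0 0 1; 0 -0.12 0 0 0 0 1'
python3 - <<'E'
from h import *
d=cam('wrist'); cv2.imwrite('pics/w9.png',d['img'][:,:,::-1])
E
```

```text
clock: 10.42
eef_pos: [564.0, 20.8, 109.7]
tool_rot: [-3.139, 0.0, -1.681]
force: [0.5, -0.9, 0.6]
width: 0.3
clock: 10.67
eef_pos: [565.7, 20.5, 109.3]
tool_rot: [3.14, -0.0, -1.681]
force: [-1.1, 1.1, 0.2]
width: 0.2
```

View pics/w9.png

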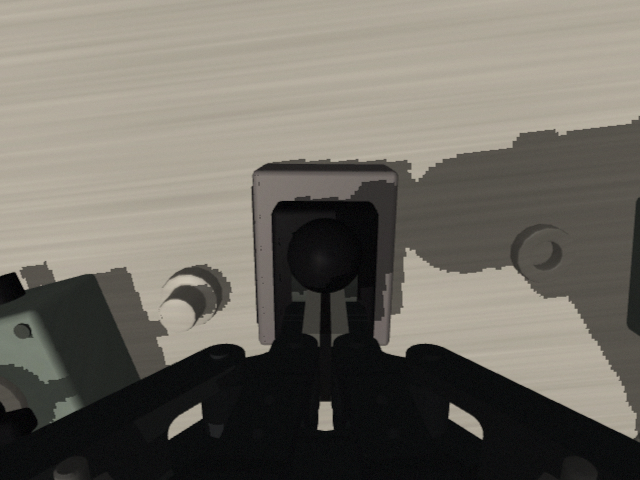

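The lever is over past the middle (ball at px (324,255)). I push on until the end stop shows in the force.

```bash
python3 -m creep '0 -0.06 0 0 0 0 1; 0 -0.12 0 0 0 0 1; 0 -0.12 0 0 0 0 1'
python3 -m creep '0 -0.05 0 0 0 0 1; 0 -0.1 0 0 0 0 1; 0 -0.1 0 0 0 0 1'
```

```text
clock: 10.97
eef_pos: [566.1, 20.3, 108.7]
tool_rot: [3.131, -0.001, -1.681]
force: [-10.0, 1.1, 6.5]
width: 0.0
clock: 11.22
eef_pos: [566.3, 20.3, 108.3]
tool_rot: [3.124, -0.001, -1.68]
force: [-16.3, 2.2, 9.9]
width: 0.2
```

At the end stop (16 N). I back off, raise, and check.

```bash
python3 -m creep '0 0.3 0 0 0 0 1; 0 0.8 0 0 0 0 1; 0 1.4 0 0 0 0 1; 0 2 -0.5 0 0 0 1; 0 2.3 -1.5 0 0 0 1; 0 2.3 -2.5 0 0 0 1; 0 2.3 -2.5 0 0 0 1; 0 2.3 -2.5 0 0 0 1'
python3 - <<'E'
from h import *
d=cam('wrist'); cv2.imwrite('pics/w10.png',d['img'][:,:,::-1])
b=np.array([[.994,-.11,0]]);o=np.array([565,21.6,62])
for t in(0,.85,1): print(t,proj(d,o+60*np.sin(t-.5)*b+[[0,0,60*np.cos(t-.5)]]).round())
d=cam('scene'); cv2.imwrite('pics/s10.png',cv2.resize(d['img'][150:350,220:500,::-1],None,fx=2.8,fy=2.8,interpolation=2))
d=cam('top'); cv2.imwrite('pics/t10.png',cv2.resize(d['img'][140:370,90:520,::-1],None,fx=1.8,fy=1.8,interpolation=2))
E
```

```text
clock: 11.88
eef_pos: [485.8, 29.7, 212.0]
tool_rot: [-3.134, 0.002, -1.681]
force: [-0.0, -0.3, -1.1]
width: -0.1
0 [[324. 155.]]
0.85 [[324.  61.]]
1 [[324.  45.]]
```

View pics/w10.png

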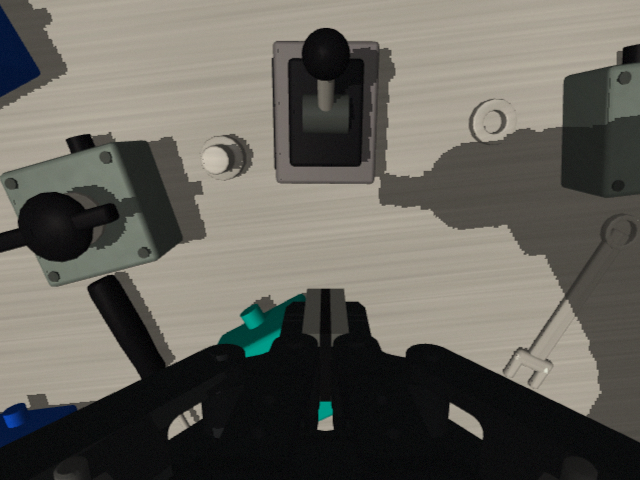

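View pics/s10.png

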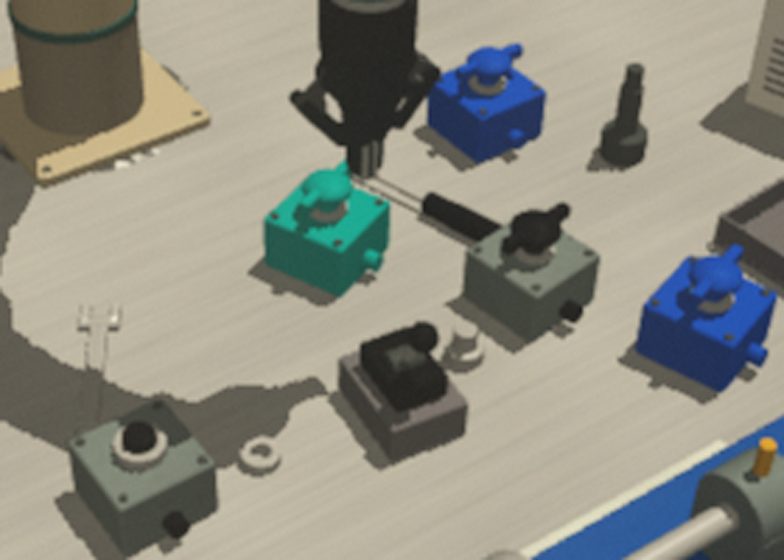

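View pics/t10.png

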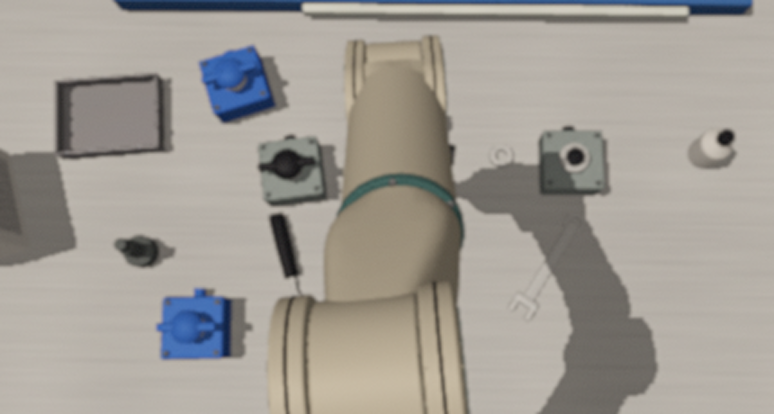

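Run:
```python
from h import *
d=cam('wrist'); s=ctrl.read_state(); print(s['eef_pos'],s['tool_rot'],s['force'])
cv2.imwrite('pics/w11.png',cv2.resize(d['img'][0:220,220:440,::-1],None,fx=2.7,fy=2.7,interpolation=2))
print('ball now',atz(d,326,54,115))
C=[(274,43),(378,42),(374,183),(277,183)]
p=np.array([atz(d,*c,40) for c in C]); print(p.round(1),p.mean(0))
C=[(291,60),(365,61),(361,166),(290,164)]
p=np.array([atz(d,*c,65) for c in C]); print(p.round(1),p.mean(0))
```

```text
[482.92556749  29.37334479 208.25399536] [ 3.13960352e+00 -5.27738935e-04 -1.68141509e+00] [ 0.04404107 -0.18128942 -0.31759898]
ball now [584.99332328  17.72380884 115.        ]
[[607.1  51.1  40. ]
 [599.8 -20.   40. ]
 [503.5  -9.5  40. ]
 [511.6  62.6  40. ]] [555.50608311  21.03199818  40.        ]
[[591.4  39.4  65. ]
 [585.6  -7.5  65. ]
 [519.8   0.9  65. ]
 [526.5  48.8  65. ]] [555.8158862   20.37659729  65.        ]
```

View pics/w11.png

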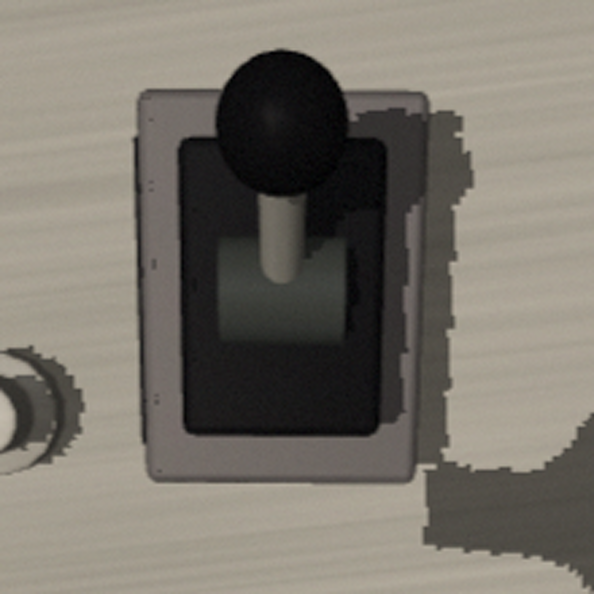

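In the same picture the ball is 29 mm beyond the box centre, so the joint is at about 1.0: fully over. The loose parts and start button look unchanged and the robot is clear of everything, so I hand in.

```bash
python3 -c "
from cell import ctrl
print(ctrl.finish_job())"
```

```text
the job is handed in; nothing more can be done
None
```

The stop test and the breaker are both done, and I handed the job in after about 12 s of the 58 s allowed; it reports no verdict.

- **Stop pressed:** I pushed the grey box's black mushroom down with the closed fingertips to about 11 N. After I lifted off, the wrist picture showed the head staying in and not twisted.
- **Stop released:** I pushed the left wing clockwise to roughly 0.75 rad, judged from the picture, and then backed off. The wing span measured 183 px, where 183 was expected for out and 174 for latched, and the wings were back along the box's y axis.
- **Breaker:** I pushed the lever over until it met the end stop, at about 16 N. The ball then sat 29 mm beyond the box centre, which is about 1.0 rad.
- **One disagreement:** my first check of the ball was off by 9 px, because my earlier estimate of the breaker's position was about 9 mm out. Measuring the ball and box in the same picture settled it.
- **Everything else:** in the last pictures the start button was untouched, the loose parts that showed looked unmoved, and the tool was clear and raised. I judged the loose parts by eye and did not measure them.

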